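# Open the fan control box by its press-to-tip cover

## Robot

A 6-joint arm with a two-finger parallel gripper is mounted at the origin on the work surface. World frame = base frame: x ahead of the robot, y to its left, z up, the work surface at z = 0. Lengths are in m, angles in degrees, forces in N, time in s.
With the tool pointing down it reaches from about 0.225 to 0.725 m from the base axis. Payload 3.1 kg.
Tool frame: the origin (TCP) lies on the centre line of the jaws, within the pads' length; the fingertips stand tip_extent ahead of it and the grasp point (between the pads) lies 2 mm behind it (tip_extent is the distance from the TCP to the fingertips, in m); z points along the fingers, y is the line along which they close (so a half turn about z gives the same grasp; the last joint's range is limited). The gripper opens to 85 mm and grips with 20 to 120 N. Pads are 22 mm wide; open, the fingers measure 114 mm over their backs; the gripper's body (76 mm by 85 mm) begins 54 mm behind the grasp point. The pads swing forward as they close: fully open they stand 13 mm farther back than shut.
Start: joints at [-83.067, 2.75, 5.684, 92.934, 0, 82.678], TCP at [0.129, -0.509, 0.248] pointing down, gripper open.
Joint ranges: [-166.93, 166.93], [-56.73, 111.36], [-69.38, 81.34], [-121.58, 131.49], [-85.45, 84.26], [-180, 180]. Speed limits (degrees/s): [159.86, 159.86, 180, 180, 180, 180].

## Interface

Orientations are given as a 3x3 rotation matrix whose columns are the frame's x, y, z axes.
In Python, from bench import * gives the robot as it stands. The module is installed in compiled form; this text tells all that it offers.
- The arm moves only by the tool arm_command, never from a script. Its argument "series" is a list of rows, each a list of 3 entries, a list of its own where there are three numbers: the shift along the tool's x, y, z in mm, then the turn, a rotation vector about the tool's x, y, z in degrees, then the closure, from 0 (fully open) to 1 (shut). A call has exactly 5 rows; each row shifts and turns the commanded pose from where the row before left it, along the tool's axes as they then stand; what a row does not reach is not made up. A row lasts 1/12 s, in which the tool goes at most 41.7 mm and 7.16 degrees, less where a joint would pass 70% of its speed; a pose out of reach is approached as far as the arm can. A call is refused whole if a number of a shift passes 41.7 or a number of a turn 7.16, either way. A call with a gripper value outside its range is refused whole. The fingers move at their own pace and stop on an object; "newtons" is the grip in N (left out, the last holds). Time passes only in rows, so rows that do not move let the fingers close, or fill a call up. It gives the time, the measured TCP pose, the force, the opening and the grip force at its end, in the units of the state.
- get_obs(): the state, without advancing time (a new reading comes with each control period).
- grab_frame(name): name is "scene" or "top"; returns (picture, depth): 384x512x3 uint8, blue, green, red; 384x512 float32, m along the optical axis (not along the pixel's ray), 0 where there is no reading.
- camera_info(name): a dict with "vertical_fov" (degrees; the focal length in pixels is half the picture's height over the tangent of half this angle, whatever the lens; pixels are square), "cx", "cy" (the principal point, pixels), "k1" (the pictures are not rectified: a ray, as slopes to the right and down, at radius r is drawn at 1 + k1 r^2 times it, then the intrinsics apply), "xyz" and "rotation" of the camera in the world. Camera axes: x right, y up, looking along -z (the intrinsics and any distortion apply to the point x, -y, -z); pixel columns grow to the right and rows downward; lengths in m; the calibration is good to about 2 mm. A picture is of the moment at which its call begins. camera_info takes no time and is no camera call.
- hand_in(): hands the job in; it is judged then, once.
The state is a dict: "time": time; "joint_pos": joint angles; "dq": joint speeds; "tau": joint torques, N m; "position": TCP position; "tcp_rot": TCP orientation; "force": force on the tool from outside, world axes, zero at the start; "torque": the same for the moment, N m; "grip_width": finger opening in m; "grip_force": force on a finger pad.
Only numpy, scipy, OpenCV 4.12 (cv2) and the standard library are available. Lean on these libraries where they do the work, as an engineer would, in place of code of your own. Each camera call takes 0.05 s, during which the arm holds its last target. There are 200 camera calls.

## Task

Open the extractor fan's control box: of the two grey boxes it is the one whose aluminium cover is not screwed down and has a finger well at one end. Press the cover down at the finger-well end until its other end tips up and stays up, then take the cover by the raised end, lift it out and set it down, top side up and wholly inside, in the steel parts tray; do not drop it.

Things in the scene. Friction and masses are not known exactly. Their poses are not given: they have to be found in the camera images.
- cover: Loose aluminium cover, 0.1 to 0.2 kg: plate 110 (x) x 46 (y) x 8 mm on two 14 mm deep cross walls, 8 mm thick: a rib in the middle and a foot at the lift end; 22 mm high in all. Origin: centre of the rib's underside; z up, +x to the lift end. Starts flush in a 126 x 50 mm opening of a fixed grey box (170 x 94 x 40 mm). It stands level on a flat floor. A like box has a screwed cover: not used.
- press_end (a point): Middle of the cover's top edge at its -x end, beside the 14 mm open finger well; other gaps 2 mm. Hollow 34 mm deep below the box top here. Press 10 to 15 mm in from this edge: at 14 mm down (under 5 N) it passes its balance, about 19 degrees (go to 18 mm to be sure), then tips on by itself to about 27 degrees and stays so unheld. Axes as the cover's.
- lift_end (a point): Middle of the cover's top edge at its +x end, whose foot stands on a ledge: pressing here does nothing. Once tipped, this top edge stands about 24 mm and the foot's underside about 4 mm above the box top (40 mm over the work surface), free to be taken across the 46 mm width. Axes as the cover's.
- tray: Empty open steel parts tray, fixed, 200 mm (its x) by 150 mm (its y) outside, walls 4 mm thick and 22 mm high, floor 4 mm thick. Origin: centre of its underside on the work surface; z up.
Not all that is in view belongs to the job. There is more than one size of the cover; the job needs the smallest.

How it is judged:
By the outcome, as a careful person would: the job done as asked, in the order asked, and still so for the second after the job is handed in, with the robot touching nothing.
It also fails if it takes over 50 s, if anything falls off the work surface, if the arm or the gripper's body presses on something with over 40 N, if the wrist force passes 120 N, or if a joint passes its speed limit or range.

## Working session

There is one attempt and no reset: what is moved stays moved. The work goes in short steps, Python scripts to look and compute and a tool call to move; the robot and the scene stay as the last step left them, time stands still between calls to the robot, and variables do not carry over. Pictures are saved under pics/ and viewed, at most 10 in all, crops included, and the job is handed in when it is done.

Besides the shell and the picture viewer there is one more tool, called after "Request:" as name([rows], argument=value, ...), one row to a line, values as JSON. arm_command: Moves the arm, as the interface text tells. Its arguments: {"type":"object","properties":{"series":{"type":"array"},"newtons":{"type":"number"}},"required":["series"]}

```bash
mkdir -p pics; cat > h.py <<'E'
from bench import *
import numpy as np, cv2
def cam(n):
    c=camera_info(n); f=192/np.tan(np.radians(c['vertical_fov'])/2); return c,f
def rays(n,px):
    c,f=cam(n); K=np.array([[f,0,c['cx']],[0,f,c['cy']],[0,0,1]],float)
    p=cv2.undistortPoints(np.array(px,float).reshape(-1,1,2),K,np.array([c['k1'],0,0,0],float)).reshape(-1,2)
    d=np.c_[p[:,0],-p[:,1],-np.ones(len(p))]
    return np.array(c['xyz']),d@np.array(c['rotation']).T
def onplane(n,px,z):
    o,d=rays(n,px); return o+d*((z-o[2])/d[:,2])[:,None]
def bydepth(n,px,dep):
    o,d=rays(n,px); return o+d*np.array([dep[int(round(v)),int(round(u))] for u,v in px])[:,None]
def snap(n,k):
    im,d=grab_frame(n); cv2.imwrite(f'pics/{k}.png',im); np.save(f'pics/{k}.npy',d); return im,d
E
python3 - <<'E'
from h import *
for n in('top','scene'):
    snap(n,n+'0'); c=camera_info(n); print(c)
a=cv2.imread('pics/top0.png'); cv2.imwrite('pics/t.png',cv2.resize(a,(800,600)))
s=get_obs();print(s['tcp_rot'],s['position'],s['grip_width'],s['force'], s.keys())
E
```

```text
{'vertical_fov': 47.12934915012091, 'cx': 256.34900117405, 'cy': 192.18504654156024, 'k1': 0.053175026608184385, 'xyz': array([4.69161402e-01, 1.08296706e-03, 1.21254605e+00]), 'rotation': array([[-1.77565693e-02,  9.97518355e-01, -6.81310158e-02],
       [-9.99842208e-01, -1.77502625e-02,  6.97991038e-04],
       [-5.13084539e-04,  6.81326592e-02,  9.97676139e-01]])}
{'vertical_fov': 49.50200452249483, 'cx': 254.304425763121, 'cy': 189.8756098043276, 'k1': 0.05320050536368975, 'xyz': array([0.92995494, 0.48073267, 1.06439037]), 'rotation': array([[-0.78753704, -0.53330785,  0.30881733],
       [ 0.61619637, -0.68904745,  0.38146513],
       [ 0.00935145,  0.49071004,  0.87127275]])}
[[ 9.69214229e-01  2.46218821e-01 -2.65987082e-04]
 [ 2.46218817e-01 -9.69211902e-01  2.14061173e-03]
 [ 2.69261051e-04 -2.14020237e-03 -9.99997674e-01]] [ 0.12918564 -0.50832807  0.24721609] 0.08562833387573818 [-0.10974561  0.82021466 -0.24941275] dict_keys(['time', 'joint_pos', 'dq', 'tau', 'position', 'tcp_rot', 'force', 'torque', 'grip_force', 'grip_width'])
```

View pics/t.png

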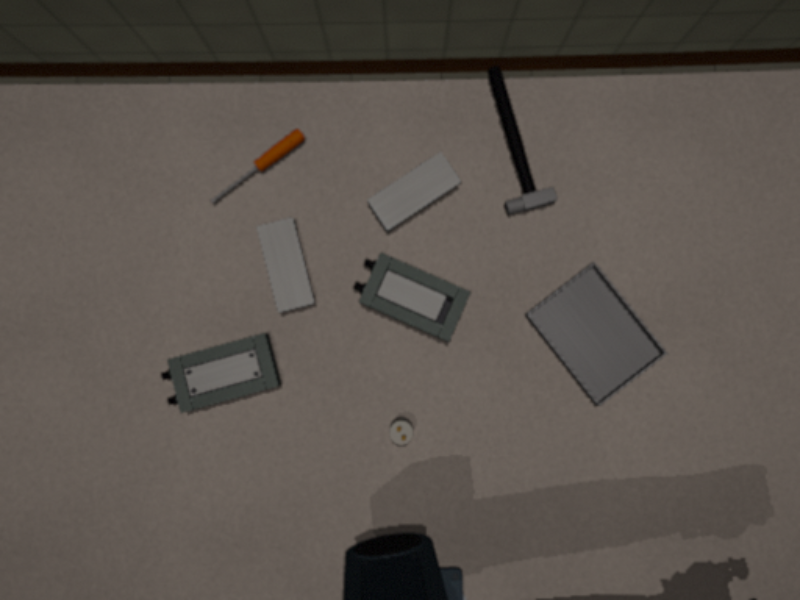

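View pics/scene0.png

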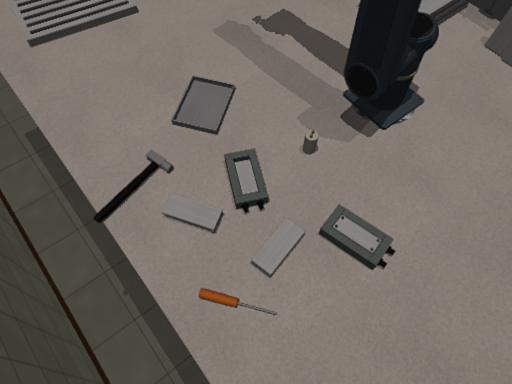

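Top picture (800x600 scale): the candidates are the box at (415,298) with an unscrewed cover and a dark well at its right end (445,308); the box at (223,372), whose cover has four screws; and loose larger plates at (415,192) and (286,265). I choose the box at (415,298). The tray is at (595,335). Next I check this with a crop and measure.

```bash
python3 - <<'E'
from h import *
im=cv2.imread('pics/top0.png'); d=np.load('pics/top0.npy')
c=im[155:225,220:310]; cv2.imwrite('pics/c.png',cv2.resize(cv2.convertScaleAbs(c,alpha=1.8),None,fx=8,fy=8,interpolation=cv2.INTER_CUBIC))
# heights map
v,u=np.mgrid[0:384,0:512]; o,r=rays('top',np.c_[u.ravel(),v.ravel()]); P=(o+r*d.ravel()[:,None]).reshape(384,512,3)
z=P[...,2]
def rect(mask,box,zp,name):
    m=np.zeros((384,512),np.uint8); x0,y0,x1,y1=box; m[y0:y1,x0:x1]=mask[y0:y1,x0:x1]
    cs=cv2.findContours(m,0,cv2.CHAIN_APPROX_NONE)[0]; k=max(cs,key=cv2.contourArea).reshape(-1,2)
    w=onplane('top',k,zp)[:,:2]; q=cv2.minAreaRect((w*1000).astype(np.float32)); b=cv2.boxPoints(q)
    print(name,'c',q[0],'size',q[1]); print(b.round(1).tolist())
    return m
b=im.astype(int)
print('floor z',np.median(z[250:260,100:200]), 'box top z',z[192,250],z[190,264],z[197,284], 'tray',z[215,380])
g=im.max(2)
print('vals cover',im[190,264],'box',im[176,262],'well',im[197,284],'table',im[230,200],'tray',im[215,380])
m=rect(((z>0.025)&(z<.06)).astype(np.uint8)*255,(225,150,308,225),0.04,'box')
m=rect((g>105).astype(np.uint8)*255,(238,168,292,212),0.04,'cover')
m=rect((z>0.012).astype(np.uint8)*255,(325,160,435,265),0.022,'tray')
E
```

```text
floor z 0.0032877677649159054 box top z 0.04177132975517717 0.03770284469492635 0.005042844846342431 tray 0.003872299836433335
vals cover [108 112 114] box [61 66 62] well [42 40 42] table [ 93 100 109] tray [86 87 89]
box c (558.97021484375, -14.795806884765625) size (188.31871032714844, 94.3947982788086)
[[476.5, -80.30000305175781], [562.0999755859375, -120.0999984741211], [641.4000244140625, 50.70000076293945], [555.7999877929688, 90.5]]
cover c (558.703125, -17.556682586669922) size (106.30873107910156, 42.008460998535156)
[[517.4000244140625, -57.0], [555.5, -74.5999984741211], [600.0, 21.899999618530273], [561.9000244140625, 39.5]]
tray c (487.4684753417969, -334.58355712890625) size (201.31246948242188, 154.1204833984375)
[[360.70001220703125, -332.70001220703125], [452.6000061035156, -456.5], [614.2000122070312, -336.5], [522.4000244140625, -212.6999969482422]]
```

View pics/c.png

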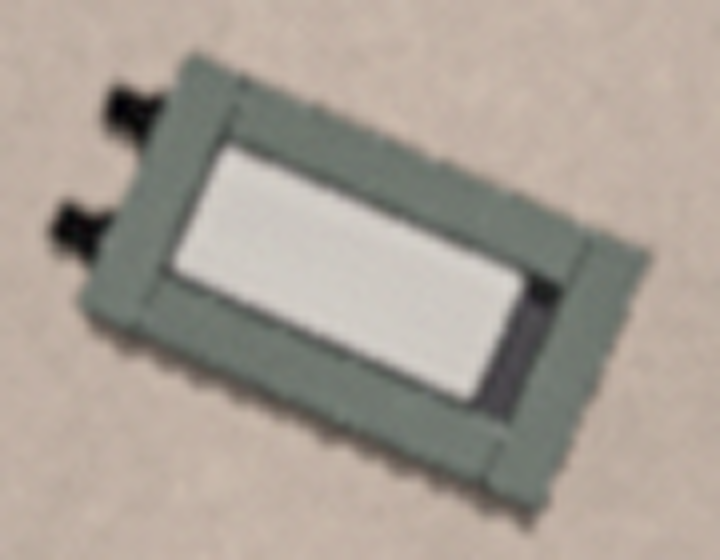

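The crop confirms it: an unscrewed plate with the dark finger well at its right end (crop 515,350) and the lift end at the left, by the glands. The cover and box measure as they should. Now I align the tool to the cover's axis (65.2°), shut the fingers and approach.

Request:
arm_command([
  [[0, 0, 0], [0, 0, -6.4], 1],
  [[0, 0, 0], [0, 0, -6.4], 1],
  [[0, 0, 0], [0, 0, -6.4], 1],
  [[0, 0, 0], [0, 0, -6.4], 1],
  [[0, 0, 0], [0, 0, -6.4], 1],
], newtons=40)

```text
time: 0.52
position: [0.1292, -0.5085, 0.2476]
tcp_rot: [[0.687, 0.726, -0.0], [0.726, -0.687, 0.001], [0.001, -0.001, -1.0]]
force: [-0.2, -1.0, 0.4]
grip_width: 0.0257
grip_force: 0.0
```

Request:
arm_command([
  [[0, 0, 0], [0, 0, -6.4], 1],
  [[0, 0, 0], [0, 0, -6.4], 1],
  [[0, 0, 0], [0, 0, -6.2], 1],
  [[38, 12, 0], [0, 0, 0], 1],
  [[38, 12, 0], [0, 0, 0], 1],
])

```text
time: 0.93
position: [0.1823, -0.4498, 0.2469]
tcp_rot: [[0.422, 0.907, -0.0], [0.907, -0.422, 0.002], [0.002, -0.001, -1.0]]
force: [1.0, 0.1, 0.5]
grip_width: -0.0
grip_force: 0.0
```

Request:
arm_command([
  [[38, 12, 0], [0, 0, 0], 1],
  [[38, 12, 0], [0, 0, 0], 1],
  [[38, 12, 0], [0, 0, 0], 1],
  [[38, 12, 0], [0, 0, 0], 1],
  [[38, 12, 0], [0, 0, 0], 1],
])

```text
time: 1.35
position: [0.3176, -0.3006, 0.2478]
tcp_rot: [[0.419, 0.908, -0.0], [0.908, -0.419, 0.0], [0.0, -0.0, -1.0]]
force: [0.3, -0.1, 0.2]
grip_width: 0.0001
grip_force: 0.0
```

Request:
arm_command([
  [[38, 12, 0], [0, 0, 0], 1],
  [[38, 12, 0], [0, 0, 0], 1],
  [[38, 12, 0], [0, 0, 0], 1],
  [[38, 12, 0], [0, 0, 0], 1],
  [[38, 12, 0], [0, 0, 0], 1],
])

```text
time: 1.77
position: [0.4517, -0.1531, 0.2479]
tcp_rot: [[0.418, 0.908, -0.0], [0.908, -0.418, 0.0], [-0.0, -0.0, -1.0]]
force: [1.3, -1.0, -0.5]
grip_width: -0.0001
grip_force: 0.0
```

Request:
arm_command([
  [[38, 12, 0], [0, 0, 0], 1],
  [[38, 12, 10], [0, 0, 0], 1],
  [[38, 14, 10], [0, 0, 0], 1],
  [[0, 0, 40], [0, 0, 0], 1],
  [[0, 0, 30], [0, 0, 0], 1],
])

```text
time: 2.18
position: [0.5348, -0.0652, 0.1568]
tcp_rot: [[0.414, 0.91, 0.001], [0.91, -0.414, -0.0], [0.0, 0.001, -1.0]]
force: [-0.1, -0.2, -1.4]
grip_width: 0.0001
grip_force: 0.0
```

```bash
cat >> h.py <<'E'
u=np.array([.4194,.9078]); v=np.array([.9078,-.4194])
C=np.array([.5582,-.0176])   # cover centre, plan
def show():
    s=get_obs(); p=s['position']; R=np.array(s['tcp_rot']); q=p[:2]-C
    print('t',round(s['time'],2),'tcp',(1000*p).round(1),'u,v from cover centre',round(1000*q@u,1),round(1000*q@v,1),'yaw',np.degrees(np.arctan2(R[1,0],R[0,0])).round(2),'zax',R[:,2].round(3),'F',np.round(s['force'],2),'w',round(1000*s['grip_width'],1),'gf',round(s['grip_force'],1))
E
python3 - <<'E'
from h import *
show()
im,d=snap('scene','s1'); cv2.imwrite('pics/s1c.png',cv2.resize(cv2.convertScaleAbs(im[60:220,150:350],alpha=1.6),None,fx=3.5,fy=3.5))
E
```

```text
t 2.18 tcp [534.8 -65.2 156.8] u,v from cover centre -53.0 -1.2 yaw 65.51 zax [ 0.001 -0.    -1.   ] F [-0.15 -0.21 -1.41] w 0.1 gf 0.0
```

View pics/s1c.png

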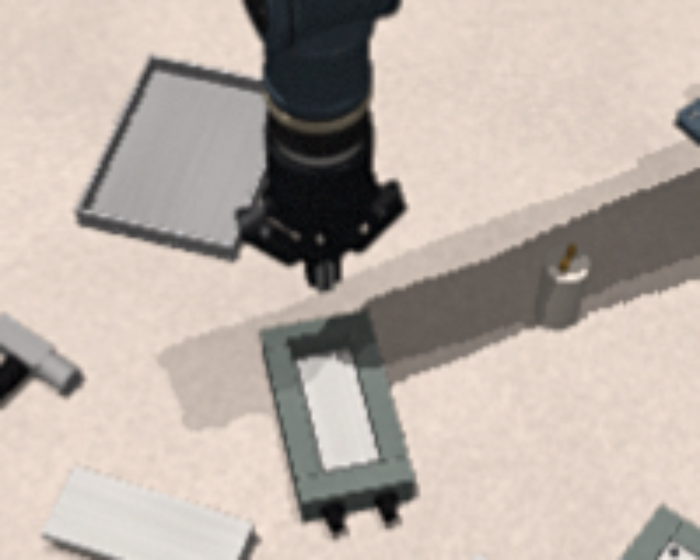

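The crop shows the shut fingertips over the well end, at crop (325,285), with the cover still level. I estimate the tip height from that pixel.

```bash
python3 - <<'E'
from h import *
o,d=rays('scene',[(242.7,141.3)]); p=get_obs()['position']; d=d[0]
h=(p[:2]-o[:2])@d[:2]/(d[:2]@d[:2]); q=o+h*d; print(q, 'tip ext',p[2]-q[2])
E
```

```text
[ 0.5311038  -0.06653463  0.13385409] tip ext 0.013691462072681682
```

Request:
arm_command([
  [[0, 0, 30], [0, 0, 0], 1],
  [[0, 0, 30], [0, 0, 0], 1],
  [[0, 0, 20], [0, 0, 0], 1],
  [[0, 0, 0], [0, 0, 0], 1],
  [[0, 0, 0], [0, 0, 0], 1],
])

```text
time: 2.65
position: [0.5317, -0.0673, 0.0775]
tcp_rot: [[0.419, 0.908, -0.003], [0.908, -0.419, 0.001], [-0.001, -0.003, -1.0]]
force: [-0.7, -0.5, 0.4]
grip_width: -0.0003
grip_force: 0.0
```

Request:
arm_command([
  [[0, 0, 2], [0, 0, 0], 1],
  [[0, 0, 2], [0, 0, 0], 1],
  [[0, 0, 2], [0, 0, 0], 1],
  [[0, 0, 0], [0, 0, 0], 1],
  [[0, 0, 0], [0, 0, 0], 1],
])

```text
time: 3.07
position: [0.5336, -0.0675, 0.0732]
tcp_rot: [[0.419, 0.908, 0.001], [0.908, -0.419, -0.0], [0.0, 0.001, -1.0]]
force: [-0.4, -0.4, -0.2]
grip_width: -0.0002
grip_force: 0.0
```

```bash
python3 - <<'E'
from h import *
show()
im,d=snap('scene','s2'); cv2.imwrite('pics/s2c.png',cv2.resize(cv2.convertScaleAbs(im[120:220,200:300],alpha=1.6),None,fx=6,fy=6))
for k in [(246,180),(248,188),(250,192)]: print(bydepth('scene',[k],d))
E
```

```text
t 3.07 tcp [533.6 -67.5  73.2] u,v from cover centre -55.6 -1.4 yaw 65.25 zax [ 0.001 -0.    -1.   ] F [-0.39 -0.39 -0.16] w -0.2 gf 0.0
[[ 0.56699077 -0.00608083  0.04370397]]
[[0.57850549 0.01820084 0.04372904]]
[[0.5806114  0.03013312 0.03980795]]
```

View pics/s2c.png

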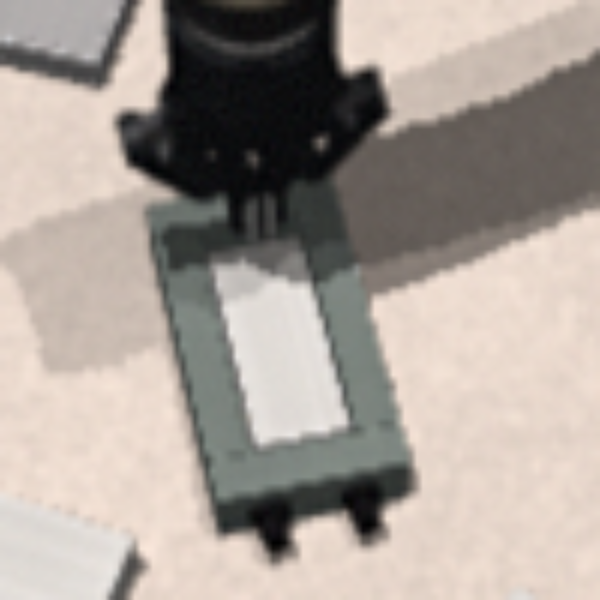

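The crop shows the level cover with the fingertips (262,235) just over its edge at the well. Tip extent is about 23 mm, so the tips are at about 50 mm. I shift 4 mm in and creep down.

Request:
arm_command([
  [[4, 1, 2], [0, 0, 0], 1],
  [[0, 0, 2], [0, 0, 0], 1],
  [[0, 0, 2], [0, 0, 0], 1],
  [[0, 0, 0], [0, 0, 0], 1],
  [[0, 0, 0], [0, 0, 0], 1],
])

```text
time: 3.53
position: [0.5353, -0.064, 0.0659]
tcp_rot: [[0.419, 0.908, -0.001], [0.908, -0.419, 0.0], [-0.0, -0.001, -1.0]]
force: [0.3, 0.1, -0.3]
grip_width: 0.0001
grip_force: 0.0
```

Request:
arm_command([
  [[0, 0, 1], [0, 0, 0], 1],
  [[0, 0, 1], [0, 0, 0], 1],
  [[0, 0, 1], [0, 0, 0], 1],
  [[0, 0, 0], [0, 0, 0], 1],
  [[0, 0, 0], [0, 0, 0], 1],
])

```text
time: 3.95
position: [0.5356, -0.0642, 0.0632]
tcp_rot: [[0.419, 0.908, -0.0], [0.908, -0.419, 0.0], [-0.0, -0.0, -1.0]]
force: [0.8, -0.5, 0.4]
grip_width: -0.0001
grip_force: 0.0
```

Request:
arm_command([
  [[0, 0, 1], [0, 0, 0], 1],
  [[0, 0, 1], [0, 0, 0], 1],
  [[0, 0, 1], [0, 0, 0], 1],
  [[0, 0, 0], [0, 0, 0], 1],
  [[0, 0, 0], [0, 0, 0], 1],
])

```text
time: 4.37
position: [0.5356, -0.0642, 0.0602]
tcp_rot: [[0.419, 0.908, -0.0], [0.908, -0.419, 0.0], [-0.0, -0.0, -1.0]]
force: [0.1, -1.0, -0.3]
grip_width: 0.0001
grip_force: 0.0
```

```bash
cat >> h.py <<'E'
def lift(k):
    im,d=snap('scene',k); V,U=np.mgrid[0:384,0:512]
    o,r=rays('scene',np.c_[U.ravel(),V.ravel()]); P=o+r*d.ravel()[:,None]
    q=P[:,:2]-C; a=1000*q@u; b=1000*q@v; ok=(abs(b)<18)&(d.ravel()>0)
    for lo in range(-50,72,8):
        m=ok&(a>lo)&(a<lo+8); print(lo+4,round(1000*np.median(P[m,2]),1) if m.any() else None,end=' | ')
    print()
E
python3 - <<'E'
from h import *
show(); lift('s3')
E
```

```text
t 4.37 tcp [535.6 -64.2  60.2] u,v from cover centre -51.7 -1.0 yaw 65.25 zax [-0.  0. -1.] F [ 0.15 -0.97 -0.27] w 0.1 gf 0.0
-46 96.6 | -38 126.1 | -30 321.8 | -22 291.6 | -14 368.3 | -6 474.9 | 2 41.3 | 10 40.4 | 18 39.7 | 26 39.9 | 34 40.4 | 42 39.9 | 50 39.5 | 58 40.0 | 66 39.2 | 74 30.6 |
```

Request:
arm_command([
  [[0, 0, 1], [0, 0, 0], 1],
  [[0, 0, 1], [0, 0, 0], 1],
  [[0, 0, 1], [0, 0, 0], 1],
  [[0, 0, 0], [0, 0, 0], 1],
  [[0, 0, 0], [0, 0, 0], 1],
])

```text
time: 4.83
position: [0.5356, -0.0641, 0.0572]
tcp_rot: [[0.419, 0.908, -0.0], [0.908, -0.419, 0.0], [-0.0, -0.0, -1.0]]
force: [0.9, 0.3, 0.1]
grip_width: 0.0001
grip_force: 0.0
```

Request:
arm_command([
  [[0, 0, 1], [0, 0, 0], 1],
  [[0, 0, 1], [0, 0, 0], 1],
  [[0, 0, 1], [0, 0, 0], 1],
  [[0, 0, 0], [0, 0, 0], 1],
  [[0, 0, 0], [0, 0, 0], 1],
])

```text
time: 5.25
position: [0.5356, -0.0641, 0.0542]
tcp_rot: [[0.419, 0.908, -0.0], [0.908, -0.419, 0.0], [0.0, -0.0, -1.0]]
force: [0.3, 1.0, 0.6]
grip_width: -0.0
grip_force: 0.1
```

```bash
python3 - <<'E'
from h import *
show(); lift('s4')
E
```

```text
t 5.25 tcp [535.6 -64.1  54.2] u,v from cover centre -51.7 -1.0 yaw 65.25 zax [-0.  0. -1.] F [0.31 0.96 0.61] w -0.0 gf 0.1
-46 89.7 | -38 117.0 | -30 315.7 | -22 284.5 | -14 365.4 | -6 469.1 | 2 40.3 | 10 41.1 | 18 41.8 | 26 42.6 | 34 43.0 | 42 43.7 | 50 42.1 | 58 39.4 | 66 40.1 | 74 31.2 |
```

Contact came at TCP z of about 57 (tip extent about 17 mm), and the cover is now tilted about 5°. Pressing on.

Request:
arm_command([
  [[0, 0, 1.5], [0, 0, 0], 1],
  [[0, 0, 1.5], [0, 0, 0], 1],
  [[0, 0, 1.5], [0, 0, 0], 1],
  [[0, 0, 1.5], [0, 0, 0], 1],
  [[0, 0, 0], [0, 0, 0], 1],
])

```text
time: 5.72
position: [0.5353, -0.0641, 0.0477]
tcp_rot: [[0.419, 0.908, -0.001], [0.908, -0.419, 0.0], [-0.0, -0.001, -1.0]]
force: [0.1, 1.4, -0.9]
grip_width: 0.0001
grip_force: 0.0
```

Request:
arm_command([
  [[0, 0, 1.5], [0, 0, 0], 1],
  [[0, 0, 1.5], [0, 0, 0], 1],
  [[0, 0, 1.5], [0, 0, 0], 1],
  [[0, 0, 0.5], [0, 0, 0], 1],
  [[0, 0, 0], [0, 0, 0], 1],
])

```text
time: 6.13
position: [0.5355, -0.0641, 0.043]
tcp_rot: [[0.419, 0.908, -0.0], [0.908, -0.419, 0.0], [-0.0, -0.0, -1.0]]
force: [-0.0, 0.1, 0.6]
grip_width: 0.0
grip_force: 0.0
```

```bash
python3 - <<'E'
from h import *
show(); lift('s5')
E
```

```text
t 6.13 tcp [535.5 -64.1  43. ] u,v from cover centre -51.7 -1.1 yaw 65.26 zax [-0.  0. -1.] F [-0.01  0.12  0.58] w 0.0 gf 0.0
-46 76.3 | -38 110.5 | -30 305.4 | -22 276.2 | -14 351.0 | -6 459.3 | 2 48.6 | 10 52.1 | 18 55.4 | 26 59.4 | 34 58.4 | 42 51.7 | 50 53.8 | 58 40.5 | 66 40.1 | 74 30.4 |
```

The tilt is about 24°, past balance. A little more, then I retreat straight up.

Request:
arm_command([
  [[0, 0, 1.5], [0, 0, 0], 1],
  [[0, 0, 1], [0, 0, 0], 1],
  [[0, 0, 0], [0, 0, 0], 1],
  [[0, 0, 0], [0, 0, 0], 1],
  [[0, 0, -5], [0, 0, 0], 1],
])

```text
time: 6.6
position: [0.5348, -0.0639, 0.0449]
tcp_rot: [[0.419, 0.908, -0.002], [0.908, -0.419, 0.001], [-0.0, -0.002, -1.0]]
force: [0.7, -0.7, 0.9]
grip_width: -0.0004
grip_force: 0.0
```

Request:
arm_command([
  [[0, 0, -15], [0, 0, 0], 1],
  [[0, 0, -30], [0, 0, 0], 1],
  [[0, 0, -30], [0, 0, 0], 1],
  [[0, 0, -30], [0, 0, 0], 1],
  [[-20, 0, -20], [0, 0, 0], 1],
])

```text
time: 7.02
position: [0.5293, -0.0807, 0.1748]
tcp_rot: [[0.415, 0.91, 0.005], [0.91, -0.415, 0.0], [0.003, 0.005, -1.0]]
force: [0.1, -0.8, -0.0]
grip_width: -0.0001
grip_force: 0.0
```

```bash
python3 - <<'E'
from h import *
show(); lift('s6'); im=cv2.imread('pics/s6.png')
cv2.imwrite('pics/s6c.png',cv2.resize(cv2.convertScaleAbs(im[120:220,190:310],alpha=1.6),None,fx=6,fy=6,interpolation=cv2.INTER_CUBIC))
E
```

```text
t 7.02 tcp [529.3 -80.7 174.8] u,v from cover centre -69.4 0.2 yaw 65.46 zax [ 0.005  0.    -1.   ] F [ 0.11 -0.82 -0.04] w -0.1 gf 0.0
-46 382.0 | -38 418.5 | -30 482.7 | -22 570.9 | -14 38.8 | -6 43.6 | 2 46.9 | 10 52.1 | 18 56.3 | 26 58.7 | 34 59.3 | 42 52.4 | 50 35.5 | 58 39.5 | 66 39.8 | 74 29.9 |
```

View pics/s6c.png

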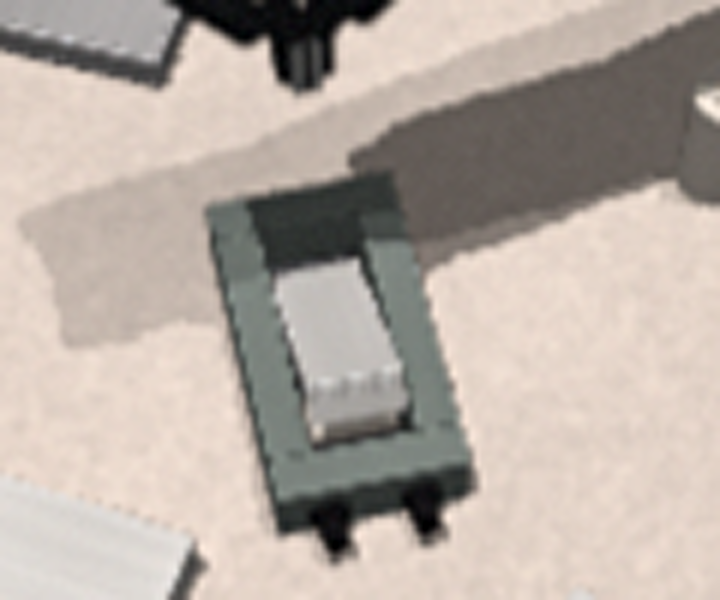

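The cover stays tipped, at about 27°. Its raised top edge runs from crop (306,388) to (403,375) and the foot is visible below it. I measure that edge at z=0.064.

```bash
python3 - <<'E'
from h import *
show()
px=[(190+a/6,120+b/6) for a,b in [(306,388),(403,375)]]
P=onplane('scene',px,.064); print(P.round(4),np.linalg.norm(P[0]-P[1]))
for p in P: print('u,v',1000*(p[:2]-C)@u,1000*(p[:2]-C)@v)
im,d=grab_frame('top'); V,U=np.mgrid[0:384,0:512]
o,r=rays('top',np.c_[U.ravel(),V.ravel()]); P=o+r*d.ravel()[:,None]; q=P[:,:2]-C; a=1000*q@u;b=1000*q@v;z=1000*P[:,2]
m=(z>47)&(z<72)&(a>0)&(a<60)&(abs(b)<40)
print('top view: a',np.percentile(a[m],[2,98]),'b',np.percentile(b[m],[2,50,98]),m.sum())
print(np.degrees(np.arctan(np.polyfit(a[m&(a<34)],z[m&(a<34)],1)[0])), np.polyval(np.polyfit(a[m&(a<34)],z[m&(a<34)],1),[10,25,38]))
E
```

```text
t 7.07 tcp [529.4 -85.6 179. ] u,v from cover centre -73.8 2.4 yaw 65.25 zax [ 0.01  -0.006 -1.   ] F [ 0.08 -2.4   2.3 ] w -0.0 gf 0.0
[[0.5944 0.0071 0.064 ]
 [0.5545 0.029  0.064 ]] 0.045475567382046764
u,v 37.55391017924042 22.47259730669982
u,v 40.81369398289322 -22.885921714497055
top view: a [ 3.48328717 46.23721685] b [-22.20233507  -0.79775424  21.5806085 ] 281
26.98857018652796 [51.93273041 59.57184336 66.19240792]
```

Edge at u=38.9 mm, z=64, tilt 27.0°, and centred in v. I half-open, move to a stand-off 60 mm out along the plate's normal, and tilt the tool 27° about its y.

Request:
arm_command([
  [[24, 0, 0], [0, 0, 0], 0.25],
  [[24, 0, 10], [0, 0, 0], 0.25],
  [[24, 0, 20], [0, 0, 0], 0.25],
  [[0, 0, 25], [0, 6.75, 0], 0.25],
  [[0, 0, 0], [0, 6.75, 0], 0.25],
])

```text
time: 7.53
position: [0.555, -0.0117, 0.11]
tcp_rot: [[0.402, 0.911, 0.09], [0.885, -0.411, 0.219], [0.237, -0.009, -0.971]]
force: [-1.5, -0.6, -1.4]
grip_width: 0.0603
grip_force: 0.0
```

Request:
arm_command([
  [[0, 0, 0], [0, 6.75, 0], 0.25],
  [[0, 0, 0], [0, 6.75, 0], 0.25],
  [[0, 0, 0], [0, 0, 0], 0.25],
  [[0, 0, 0], [0, 0, 0], 0.25],
  [[0, 0, 0], [0, 0, 0], 0.25],
])

```text
time: 7.95
position: [0.5574, -0.0168, 0.1157]
tcp_rot: [[0.374, 0.908, 0.189], [0.81, -0.419, 0.411], [0.453, -0.001, -0.892]]
force: [0.2, 0.2, -0.0]
grip_width: 0.0639
grip_force: 0.0
```

```bash
cat >> h.py <<'E'
def togo(ut=28,vt=-.5,zt=61.4):
    s=get_obs(); R=np.array(s['tcp_rot']); t=np.r_[C+(u*ut+v*vt)/1000,zt/1000]
    print('tool-frame mm to go',(1000*R.T@(t-s['position'])).round(1), 'tilt',np.degrees(np.arccos(-R[2,2])).round(2))
E
python3 - <<'E'
from h import *
show(); togo()
E
```

```text
t 7.95 tcp [557.4 -16.8 115.7] u,v from cover centre 0.4 -1.1 yaw 65.23 zax [ 0.189  0.411 -0.892] F [ 0.16  0.2  -0.  ] w 63.9 gf 0.0
tool-frame mm to go [ 0.   0.6 60.9] tilt 26.92
```

Request:
arm_command([
  [[0, 0.6, 15], [0, 0, 0], 0.25],
  [[0, 0, 15], [0, 0, 0], 0.25],
  [[0, 0, 10], [0, 0, 0], 0.25],
  [[0, 0, 6], [0, 0, 0], 0.25],
  [[0, 0, 0], [0, 0, 0], 0.25],
])

```text
time: 8.37
position: [0.5661, 0.0034, 0.0736]
tcp_rot: [[0.372, 0.909, 0.187], [0.81, -0.416, 0.413], [0.453, -0.002, -0.891]]
force: [-0.9, 0.6, 0.2]
grip_width: 0.064
grip_force: 0.0
```

Request:
arm_command([
  [[0, 0, 5], [0, 0, 0], 0.25],
  [[0, 0, 5], [0, 0, 0], 0.25],
  [[0, 0, 4], [0, 0, 0], 0.25],
  [[0, 0, 0], [0, 0, 0], 0.25],
  [[0, 0, 0], [0, 0, 0], 0.25],
])

```text
time: 8.78
position: [0.5693, 0.0076, 0.0622]
tcp_rot: [[0.373, 0.908, 0.19], [0.809, -0.419, 0.412], [0.454, -0.0, -0.891]]
force: [-0.2, -1.2, -0.4]
grip_width: 0.0639
grip_force: 0.0
```

```bash
python3 - <<'E'
from h import *
show(); togo(); im,d=snap('scene','s7')
cv2.imwrite('pics/s7c.png',cv2.resize(cv2.convertScaleAbs(im[110:220,190:310],alpha=1.6),None,fx=5.4,fy=5.4,interpolation=cv2.INTER_CUBIC))
E
```

```text
t 8.78 tcp [569.3   7.6  62.2] u,v from cover centre 27.5 -0.5 yaw 65.25 zax [ 0.19   0.412 -0.891] F [-0.22 -1.15 -0.45] w 63.9 gf 0.0
tool-frame mm to go [0.1 0.  1. ] tilt 26.99
```

View pics/s7c.png

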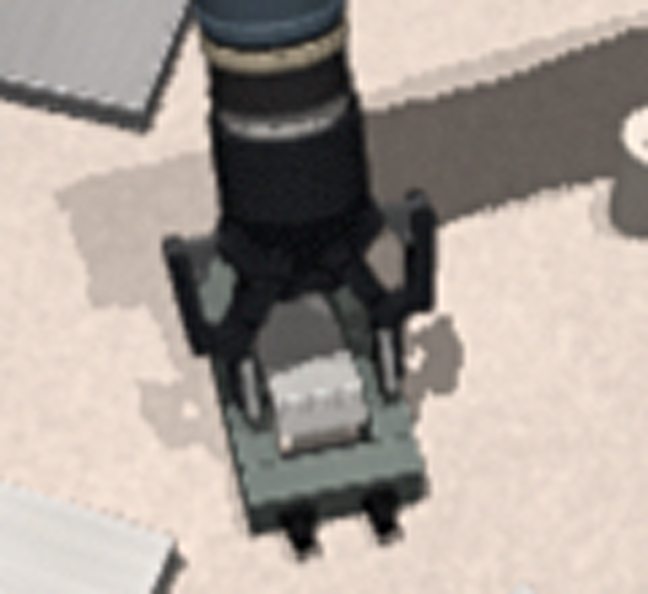

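The fingers straddle the raised end, with pads at crop (250,395) and (388,360) and the cover between them. Close.

Request:
arm_command([
  [[0, 0, 1], [0, 0, 0], 0.4],
  [[0, 0, 0], [0, 0, 0], 0.5],
  [[0, 0, 0], [0, 0, 0], 0.6],
  [[0, 0, 0], [0, 0, 0], 0.7],
  [[0, 0, 0], [0, 0, 0], 0.7],
], newtons=60)

```text
time: 9.25
position: [0.5698, 0.0077, 0.0618]
tcp_rot: [[0.373, 0.908, 0.191], [0.809, -0.419, 0.412], [0.454, 0.001, -0.891]]
force: [-0.3, -0.2, 1.3]
grip_width: 0.0447
grip_force: 60.7
```

```bash
python3 - <<'E'
from h import *
show()
E
```

```text
t 9.25 tcp [569.8   7.7  61.8] u,v from cover centre 27.9 -0.1 yaw 65.26 zax [ 0.191  0.412 -0.891] F [-0.32 -0.23  1.32] w 44.7 gf 60.7
```

Gripped at 60 N. Lift straight up in world axes.

Request:
arm_command([
  [[2.3, 0, -4.5], [0, 0, 0], 0.7],
  [[4.5, 0, -8.9], [0, 0, 0], 0.7],
  [[4.5, 0, -8.9], [0, 0, 0], 0.7],
  [[4.5, 0, -8.9], [0, 0, 0], 0.7],
  [[4.5, 0, -8.9], [0, 0, 0], 0.7],
])

```text
time: 9.67
position: [0.5698, 0.0078, 0.108]
tcp_rot: [[0.373, 0.908, 0.191], [0.809, -0.419, 0.412], [0.454, 0.001, -0.891]]
force: [-0.2, 1.4, -1.1]
grip_width: 0.0447
grip_force: 61.3
```

Request:
arm_command([
  [[6.8, 0, -13.4], [0, 0, 0], 0.7],
  [[6.8, 0, -13.4], [0, 0, 0], 0.7],
  [[6.8, 0, -13.4], [0, 0, 0], 0.7],
  [[6.8, 0, -13.4], [0, 0, 0], 0.7],
  [[0, 0, 0], [0, 0, 0], 0.7],
])

```text
time: 10.08
position: [0.5719, 0.0072, 0.1717]
tcp_rot: [[0.369, 0.908, 0.197], [0.81, -0.418, 0.411], [0.455, 0.008, -0.89]]
force: [0.0, 0.3, -0.9]
grip_width: 0.0445
grip_force: 61.4
```

Request:
arm_command([
  [[0, 0, 0], [0, -6.75, 0], 0.7],
  [[0, 0, 0], [0, -6.75, 0], 0.7],
  [[0, 0, 0], [0, -6.75, 0], 0.7],
  [[0, 0, 0], [0, -6.75, 0], 0.7],
  [[0, 0, 0], [0, 0, 0], 0.7],
])

```text
time: 10.5
position: [0.5707, 0.0112, 0.1667]
tcp_rot: [[0.414, 0.91, 0.0], [0.91, -0.414, -0.001], [-0.001, 0.001, -1.0]]
force: [1.1, 0.6, -0.9]
grip_width: 0.0444
grip_force: 61.4
```

```bash
python3 - <<'E'
from h import *
show(); im,d=snap('scene','s8')
cv2.imwrite('pics/s8c.png',cv2.resize(cv2.convertScaleAbs(im[70:220,170:310],alpha=1.6),None,fx=4,fy=4,interpolation=cv2.INTER_CUBIC))
E
```

```text
t 10.5 tcp [570.7  11.2 166.7] u,v from cover centre 31.4 -0.7 yaw 65.57 zax [ 0.    -0.001 -1.   ] F [ 1.08  0.62 -0.86] w 44.4 gf 61.4
```

View pics/s8c.png

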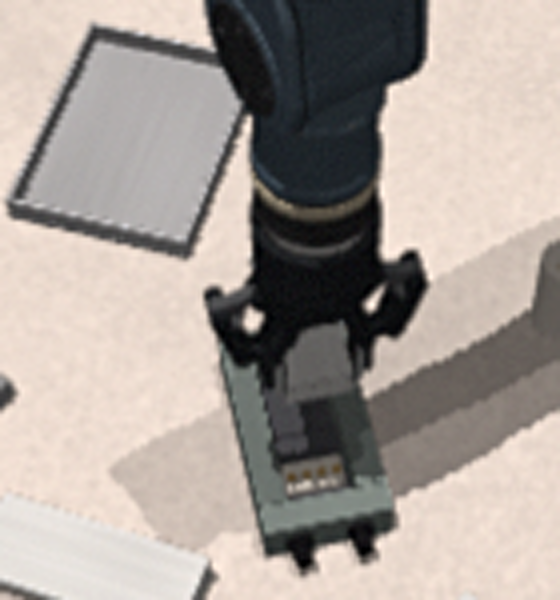

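The cover is held over the emptied box (innards visible at crop (315,470)), and the tool is vertical again. I turn to the tray's axis (36.6°) and carry it across.

Request:
arm_command([
  [[0, 0, 0], [0, 0, 5.8], 0.7],
  [[0, 0, 0], [0, 0, 5.8], 0.7],
  [[0, 0, 0], [0, 0, 5.8], 0.7],
  [[0, 0, 0], [0, 0, 5.6], 0.7],
  [[0, 0, 0], [0, 0, 5.6], 0.7],
])

```text
time: 10.97
position: [0.5688, 0.0068, 0.1659]
tcp_rot: [[0.806, 0.592, -0.0], [0.592, -0.806, 0.002], [0.001, -0.002, -1.0]]
force: [-0.0, 0.7, -0.9]
grip_width: 0.0445
grip_force: 61.4
```

Request:
arm_command([
  [[-10, 10, 0], [0, 0, 0], 0.7],
  [[-20, 20, 0], [0, 0, 0], 0.7],
  [[-20, 20, 0], [0, 0, 0], 0.7],
  [[-20, 20, 0], [0, 0, 0], 0.7],
  [[-20, 20, 0], [0, 0, 0], 0.7],
])

```text
time: 11.38
position: [0.5499, -0.12, 0.166]
tcp_rot: [[0.803, 0.596, 0.0], [0.596, -0.803, 0.002], [0.002, -0.002, -1.0]]
force: [0.3, -0.3, -1.4]
grip_width: 0.0443
grip_force: 61.4
```

Request:
arm_command([
  [[-20, 20, 0], [0, 0, 0], 0.7],
  [[-20, 20, 0], [0, 0, 0], 0.7],
  [[-20, 20, 0], [0, 0, 0], 0.7],
  [[-20, 20, 0], [0, 0, 0], 0.7],
  [[-20, 20, 0], [0, 0, 0], 0.7],
])

```text
time: 11.8
position: [0.529, -0.2601, 0.166]
tcp_rot: [[0.803, 0.595, 0.001], [0.595, -0.803, 0.002], [0.002, -0.001, -1.0]]
force: [1.5, 0.0, -1.0]
grip_width: 0.0448
grip_force: 61.4
```

Request:
arm_command([
  [[-20, 20, 0], [0, 0, 0], 0.7],
  [[-10, 10, 0], [0, 0, 0], 0.7],
  [[-6, 6, 0], [0, 0, 0], 0.7],
  [[0, 0, 0], [0, 0, 0], 0.7],
  [[0, 0, 0], [0, 0, 0], 0.7],
])

```text
time: 12.22
position: [0.5228, -0.3079, 0.1662]
tcp_rot: [[0.803, 0.597, 0.0], [0.597, -0.803, 0.002], [0.001, -0.001, -1.0]]
force: [-0.2, 0.2, -1.1]
grip_width: 0.0445
grip_force: 61.4
```

```bash
python3 - <<'E'
from h import *
show(); s=get_obs(); p=s['position']; R=np.array(s['tcp_rot'])
im,d=snap('scene','s9')
V,U=np.mgrid[0:384,0:512]; o,r=rays('scene',np.c_[U.ravel(),V.ravel()]); P=o+r*d.ravel()[:,None]
L=1000*(P-p)@R  # tool frame
print('go',1000*R.T@(np.array([.5228,-.3083,p[2]])-p))
im2,d2=grab_frame('top')
o,r=rays('top',np.c_[U.ravel(),V.ravel()]); Q=1000*(o+r*d2.ravel()[:,None]-p)@R
for n,A in(('scene',L),('top',Q)):
  for lo in range(-110,20,12):
    m=(A[:,0]>lo)&(A[:,0]<lo+12)&(abs(A[:,1])<17)&(A[:,2]>-15)&(A[:,2]<45); print(lo+6,m.sum(),np.median(A[m,2]).round(1) if m.any() else None,end=' | ')
  print()
cv2.imwrite('pics/s9c.png',cv2.resize(cv2.convertScaleAbs(im[50:170,140:280],alpha=1.6),None,fx=4.5,fy=4.5,interpolation=cv2.INTER_CUBIC))
E
```

```text
t 12.22 tcp [ 522.8 -307.9  166.2] u,v from cover centre -278.4 89.6 yaw 36.62 zax [ 0.     0.002 -1.   ] F [-0.18  0.22 -1.07] w 44.5 gf 61.4
go [-0.2322576   0.29390523 -0.00071179]
-104 0 None | -92 1 1.0 | -80 3 4.7 | -68 5 4.4 | -56 4 4.1 | -44 1 2.8 | -32 11 3.1 | -20 28 2.5 | -8 33 2.5 | 4 72 4.8 | 16 22 12.3 | 
-104 0 None | -92 0 None | -80 0 None | -68 31 2.1 | -56 69 2.5 | -44 45 0.7 | -32 27 2.1 | -20 0 None | -8 0 None | 4 0 None | 16 11 13.1 |
```

View pics/s9c.png

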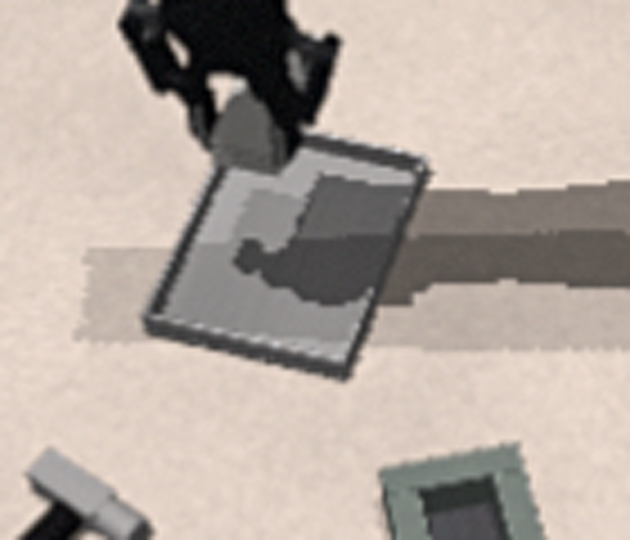

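The cover is held level, plate top 2.5 mm below the TCP, over the tray. About 138 mm to go down: 128 quickly, then creeping with the force watched.

Request:
arm_command([
  [[0, 0, 20], [0, 0, 0], 0.7],
  [[0, 0, 30], [0, 0, 0], 0.7],
  [[0, 0, 30], [0, 0, 0], 0.7],
  [[0, 0, 20], [0, 0, 0], 0.7],
  [[0, 0, 12], [0, 0, 0], 0.7],
])

```text
time: 12.73
position: [0.5218, -0.3053, 0.051]
tcp_rot: [[0.801, 0.599, -0.004], [0.599, -0.801, 0.004], [-0.001, -0.006, -1.0]]
force: [-0.0, 0.7, -2.3]
grip_width: 0.0442
grip_force: 61.4
```

Request:
arm_command([
  [[0, 0, 8], [0, 0, 0], 0.7],
  [[0, 0, 6], [0, 0, 0], 0.7],
  [[0, 0, 4], [0, 0, 0], 0.7],
  [[0, 0, 0], [0, 0, 0], 0.7],
  [[0, 0, 0], [0, 0, 0], 0.7],
])

```text
time: 13.15
position: [0.5239, -0.3089, 0.0378]
tcp_rot: [[0.802, 0.597, 0.002], [0.597, -0.802, -0.001], [0.001, 0.002, -1.0]]
force: [-0.5, 0.7, -1.0]
grip_width: 0.0445
grip_force: 61.4
```

Request:
arm_command([
  [[0, 0, 1], [0, 0, 0], 0.7],
  [[0, 0, 1], [0, 0, 0], 0.7],
  [[0, 0, 1], [0, 0, 0], 0.7],
  [[0, 0, 1], [0, 0, 0], 0.7],
  [[0, 0, 0], [0, 0, 0], 0.7],
])

```text
time: 13.57
position: [0.523, -0.3085, 0.0324]
tcp_rot: [[0.802, 0.597, -0.0], [0.597, -0.802, 0.0], [-0.0, -0.0, -1.0]]
force: [-0.0, -0.2, -2.1]
grip_width: 0.0443
grip_force: 61.4
```

Request:
arm_command([
  [[0, 0, 0.7], [0, 0, 0], 0.7],
  [[0, 0, 0.7], [0, 0, 0], 0.7],
  [[0, 0, 0.6], [0, 0, 0], 0.7],
  [[0, 0, 0], [0, 0, 0], 0.7],
  [[0, 0, 0], [0, 0, 0], 0.7],
])

```text
time: 13.98
position: [0.5231, -0.3084, 0.0304]
tcp_rot: [[0.802, 0.597, -0.0], [0.597, -0.802, 0.0], [-0.0, -0.0, -1.0]]
force: [0.7, -0.6, -1.6]
grip_width: 0.0444
grip_force: 61.4
```

Request:
arm_command([
  [[0, 0, 0.5], [0, 0, 0], 0.7],
  [[0, 0, 0.5], [0, 0, 0], 0.7],
  [[0, 0, 0], [0, 0, 0], 0.7],
  [[0, 0, 0], [0, 0, 0], 0.7],
  [[0, 0, 0], [0, 0, 0], 0.7],
])

```text
time: 14.4
position: [0.5231, -0.3085, 0.0295]
tcp_rot: [[0.802, 0.597, -0.0], [0.597, -0.802, 0.0], [-0.0, -0.0, -1.0]]
force: [0.6, -0.5, -1.6]
grip_width: 0.0445
grip_force: 61.4
```

Request:
arm_command([
  [[0, 0, 0.5], [0, 0, 0], 0.7],
  [[0, 0, 0.5], [0, 0, 0], 0.7],
  [[0, 0, 0], [0, 0, 0], 0.7],
  [[0, 0, 0], [0, 0, 0], 0.7],
  [[0, 0, 0], [0, 0, 0], 0.7],
])

```text
time: 14.82
position: [0.5233, -0.3085, 0.0288]
tcp_rot: [[0.802, 0.597, 0.0], [0.597, -0.802, -0.0], [0.0, 0.0, -1.0]]
force: [0.5, 0.4, -0.4]
grip_width: 0.0444
grip_force: 61.6
```

Request:
arm_command([
  [[0, 0, 0.5], [0, 0, 0], 0.7],
  [[0, 0, 0.5], [0, 0, 0], 0.7],
  [[0, 0, 0], [0, 0, 0], 0.7],
  [[0, 0, 0], [0, 0, 0], 0.7],
  [[0, 0, 0], [0, 0, 0], 0.7],
])

```text
time: 15.23
position: [0.5234, -0.3084, 0.0282]
tcp_rot: [[0.802, 0.597, 0.001], [0.597, -0.802, -0.0], [0.001, 0.001, -1.0]]
force: [-0.9, 1.7, 4.6]
grip_width: 0.0446
grip_force: 62.0
```

The cover is resting on the floor (+6 N change). Release gently and retreat.

Request:
arm_command([
  [[0, 0, 0], [0, 0, 0], 0.42],
  [[0, 0, 0], [0, 0, 0], 0.38],
  [[0, 0, 0], [0, 0, 0], 0.34],
  [[0, 0, 0], [0, 0, 0], 0.3],
  [[0, 0, 0], [0, 0, 0], 0.3],
], newtons=20)

```text
time: 15.65
position: [0.5228, -0.3085, 0.027]
tcp_rot: [[0.802, 0.597, -0.001], [0.597, -0.802, 0.0], [-0.0, -0.001, -1.0]]
force: [0.3, -0.1, 1.2]
grip_width: 0.0595
grip_force: 0.0
```

Request:
arm_command([
  [[0, 0, -5], [0, 0, 0], 0.3],
  [[0, 0, -15], [0, 0, 0], 0.3],
  [[0, 0, -30], [0, 0, 0], 0.3],
  [[0, 0, -40], [0, 0, 0], 0.3],
  [[0, 0, -40], [0, 0, 0], 0.3],
])

```text
time: 16.07
position: [0.5221, -0.3078, 0.1577]
tcp_rot: [[0.802, 0.597, -0.003], [0.597, -0.802, 0.002], [-0.001, -0.003, -1.0]]
force: [2.0, -1.1, 0.6]
grip_width: 0.0599
grip_force: 0.0
```

Request:
arm_command([
  [[-20, 20, -20], [0, 0, 0], 0.3],
  [[-20, -25, -20], [0, 0, 0], 0.3],
  [[-20, -25, -20], [0, 0, 0], 0.3],
  [[0, 0, 0], [0, 0, 0], 0.3],
  [[0, 0, 0], [0, 0, 0], 0.3],
])

```text
time: 16.48
position: [0.4572, -0.3211, 0.2201]
tcp_rot: [[0.803, 0.596, 0.004], [0.596, -0.803, -0.003], [0.001, 0.005, -1.0]]
force: [0.2, -0.8, -0.6]
grip_width: 0.06
grip_force: 0.0
```

```bash
python3 - <<'E'
from h import *
show()
im,d=snap('scene','s10'); cv2.imwrite('pics/s10c.png',cv2.resize(cv2.convertScaleAbs(im[50:170,140:280],alpha=1.6),None,fx=4.5,fy=4.5,interpolation=cv2.INTER_CUBIC))
V,U=np.mgrid[0:384,0:512]; o,r=rays('scene',np.c_[U.ravel(),V.ravel()]); P=1000*(o+r*d.ravel()[:,None])
q=P[:,:2]-[487.5,-334.6]; t=np.array([.803,.597]); n=np.array([-.597,.803]); a=q@t; b=q@n
m=(abs(a)<90)&(abs(b)<64)&(P[:,2]>17)&(P[:,2]<45)
print('cover a',np.percentile(a[m],[1,99]),'b',np.percentile(b[m],[1,99]),'z',np.percentile(P[m,2],[5,50,95]),m.sum())
E
```

```text
t 16.48 tcp [ 457.2 -321.1  220.1] u,v from cover centre -317.9 35.6 yaw 36.59 zax [ 0.004 -0.003 -1.   ] F [ 0.21 -0.81 -0.63] w 60.0 gf 0.0
cover a [-55.6121125   54.27250516] b [-22.08183163  23.5637948 ] z [20.89786184 26.09480006 29.33360697] 401
```

View pics/s10c.png

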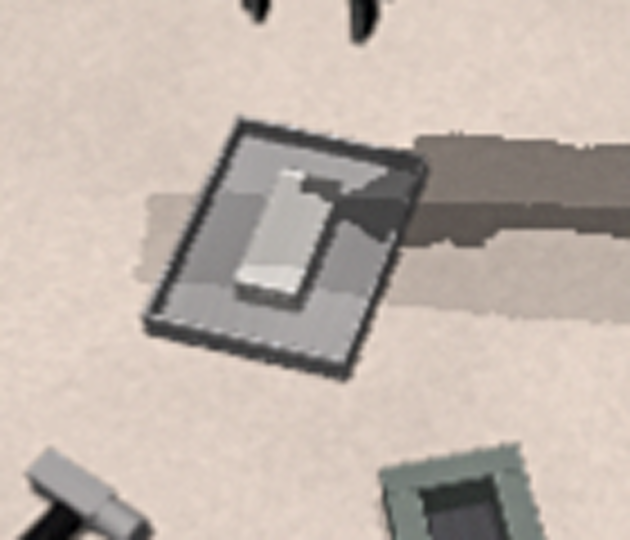

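The cover lies level and top side up in the middle of the tray, at crop (285,235), with its top at about 26 mm. The gripper is clear of it, so I hand in.

```bash
python3 -c "
from bench import *
print(hand_in())"
```

```text
the job is handed in; nothing more can be done
None
```

The cover was tipped open at the finger-well end, lifted out by its raised end and set down top side up, centred in the steel tray; the job was handed in at about 16.5 s, no verdict shown.

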